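# Turn a cup mouth-up onto the ware dryer

## Robot

A 6-joint arm with a two-finger parallel gripper is mounted at the origin on the work surface. World frame = base frame: x ahead of the robot, y to its left, z up, the work surface at z = 0. Lengths are in m, angles in degrees, forces in N, time in s.
With the tool pointing down it reaches from about 0.4 to 0.825 m from the base axis. Payload 7 kg.
Tool frame: the origin (TCP) lies midway between the tips of the shut fingers; the grasp point (between the pads) lies 19 mm behind it; z points along the fingers, y is the line along which they close (so a half turn about z gives the same grasp; the last joint's range is limited). The gripper opens to 88 mm and grips with 3 to 60 N. Pads are 19 mm wide; open, the fingers measure 130 mm over their backs; the gripper's body (78 mm by 193 mm) begins 47 mm behind the grasp point.
Start: joints at [-51.79, 20.546, 0.682, 0, -70.136, -16.507], TCP at [0.25, -0.627, 0.227] pointing down, gripper open.
Joint ranges: [-176.03, 176.03], [-82.01, 121.73], [-58.28, 71.71], [-173.87, 95.51], [-174.79, -0.11], [-173.66, 173.66]. Speed limits (degrees/s): [136.94, 136.94, 172.46, 180, 180, 180].

## Interface

Orientations are given as [roll, pitch, yaw] about the fixed x, y, z axes, in that order (R = Rz(yaw) Ry(pitch) Rx(roll)).
In Python, from plant import ctrl, viewer, close_job gives the robot as it stands. The module is installed in compiled form; this text tells all that it offers.
- The arm moves only by the tool step_arm, never from a script. Its argument "moves" is a list that holds one entry, the list of rows, each a list of 5 numbers: the shift along the world's x, y, z in cm, then the turn about the world's z in rad, then the finger opening in cm, from 0 to 8.76. In form: [[[tx, ty, tz, twist, grip], ...]]. A call has 1 to 10 rows; each row shifts and turns the commanded pose from where the row before left it; what a row does not reach is not made up. A row lasts 1/10 s, in which the tool goes at most 50 mm and 8.59 degrees, less where a joint would pass 70% of its speed; a pose out of reach is approached as far as the arm can. A call with a gripper value outside its range is refused whole. The fingers move at their own pace and stop on an object; the grip force is fixed at half the most. Time passes only in rows, so rows that do not move let the fingers close. It gives the time, the measured TCP pose, the force, the opening and the grip force at its end, in the units of the state.
- ctrl.get_obs(): the state, without advancing time (a new reading comes with each control period).
- viewer.snapshot(name): name is "scene" or "top" or "wrist"; returns (picture, depth): 420x560x3 uint8, blue, green, red; 420x560 float32, m along the optical axis (not along the pixel's ray), 0 where there is no reading.
- viewer.camera_info(name): a dict with "camera_matrix" (3x3 intrinsics, pixels), "eye" and "orientation" of the camera in the world. Camera axes: x right, y down, z forward; pixel columns grow to the right and rows downward; lengths in m; the calibration is good to about 2 mm. A picture is of the moment at which its call begins: read the wrist's pose just before it. camera_info takes no time and is no camera call; for the wrist camera it gives the pose at the moment of the call.
- close_job(): hands the job in; it is judged then, once.
The state is a dict: "clock": time; "joint_pos": joint angles; "qvel": joint speeds; "tau": joint torques, N m; "tool_pos": TCP position; "orientation": TCP orientation; "force": force on the tool from outside, world axes, zero at the start; "moment": the same for the moment, N m; "opening": finger opening in m; "gripper_force": force on a finger pad.
Only numpy, scipy, OpenCV 4.12 (cv2) and the standard library are available. Lean on these libraries where they do the work, as an engineer would, in place of code of your own. Each camera call takes 0.05 s, during which the arm holds its last target. There are 200 camera calls.

## Task

Lift the cover plate off the ware dryer's two pins and lay it flat in the middle of the plywood board, handle up. Turn the square cup with the blue band the right way up, so that its mouth faces up, and stand it in the middle of the dryer's white deck. Do not let the cup fall, and leave the other pottery and tools where they are.

Things in the scene. Friction and masses are not known exactly. Their poses are not given: they have to be found in the camera images.
- cup: terracotta square cup with straight sides, 56 x 56 mm outside, 72 mm tall, 5 mm walls, 6 mm bottom, about 0.18 kg, a blue band round the mouth end; it starts standing mouth-down on the bench. Origin: centre of the mouth (rim plane); z axis points from the mouth to the foot (up at the start), x and y are square to its flat sides
- cup_rim (a point): centre of the cup's mouth, in the rim plane
- cup_foot (a point): centre of the underside of the cup's foot, 72 mm from the rim plane along the cup's z
- dryer: ware dryer: low green box 170 x 170 mm with a flat white deck 45 mm above the bench, fixed. Two steel pins, 8 mm thick and 18 mm tall, stand on the deck at (58, 58) and (-58, -58) mm in its frame; a thin grey square drawn on the deck marks its middle. Origin: centre of its underside, z up
- dryer_deck (a point): middle of the deck's top face, 45 mm above the bench
- cover: aluminium cover plate 150 x 150 x 10 mm, 0.35 to 0.7 kg, on the dryer's deck at the start, pins through its two 13 mm holes at (58, 58) and (-58, -58) mm. Black bar handle along its x axis over the middle: 92 long, 14 wide, 14 deep, top 49 mm above the plate's underside, 25 mm free below the bar, legs at x = +-40 mm. Origin: centre of the plate's underside, z up
- cover_grip (a point): middle of the handle bar, 42 mm above the plate's underside
- board: plywood ware board lying on the bench, 220 (x) x 200 (y) x 12 mm, fixed. Origin: centre of its underside, z up; top face at 12 mm
- beast_a: small clay whistle beast, 48 mm across, 55 mm tall; bystander, origin at the centre of its underside
- beast_b: second clay whistle beast, same size; bystander, origin at the centre of its underside
- beast_c: third clay whistle beast, same size; bystander, origin at the centre of its underside
- bowl: white round bowl, 110 mm across, 50 mm tall; bystander, origin at the centre of its underside
- glaze_jar: green glass jar with white cap, 60 mm across, 80 mm tall; bystander, origin at the centre of its underside
- brush: brush lying on the bench; bystander, origin on its underside
- tea_cup: round clay cup, 72 mm across, 60 mm tall, mouth up; bystander, origin at the centre of its underside
There are look-alikes about, which are no part of the job. Several things look just like the cup: the one meant starts nearest to the robot's base.

How it is judged (in metres and radians):
At the end, for the whole second after the job is handed in: The cup stands on its foot, mouth up, on the dryer's deck, its foot's centre within 25 mm of the middle of the deck; the cover lies flat, handle up, on the plywood board, its centre within 40 mm of the board's centre; both at rest (z of cup_foot in the frame of dryer between 0.041 and 0.05 m and z of cup_rim in the frame of dryer above 0.113 m and horizontal distance between cup_foot and dryer_deck below 0.025 m and horizontal distance between cover and board below 0.04 m and z of cover in the frame of board between 0.008 and 0.017 m and z of cover_grip in the frame of board above 0.049 m and angle between cover's own z axis and vertical below 0.08 rad and linear speed of each of cup, cover below 0.03 m/s); the robot touches nothing.
It fails at once if the cup is dropped or thrown (moving faster than 0.7 m/s out of the fingers, a free fall of about 25 mm) (linear speed of cup above 0.7 m/s and contact force between cup and the fingers below 0.05 N).
It fails at once if a bystander is moved more than 30 mm or knocked over (distance of any of beast_a, beast_b, beast_c, bowl, glaze_jar, brush, tea_cup from where it was at the start of the episode above 0.03 m or angle between any of beast_a, beast_b, beast_c, bowl, glaze_jar, tea_cup's own z axis and vertical above 0.5 rad).
It also fails if it takes over 70 s, if anything falls off the work surface, if the arm or the gripper's body presses on something with over 40 N, if the wrist force passes 120 N, or if a joint passes its speed limit or range.

## Working session

There is one attempt and no reset: what is moved stays moved. The work goes in short steps, Python scripts to look and compute and a tool call to move; the robot and the scene stay as the last step left them, time stands still between calls to the robot, and variables do not carry over. Pictures are saved under pics/ and viewed, at most 10 in all, crops included, and the job is handed in when it is done.

Besides the shell and the picture viewer there is one more tool, called as name(argument=value, ...) on one line, values as JSON. step_arm: Moves the arm, as the interface text tells. Its arguments: {"type":"object","properties":{"moves":{"type":"array","items":{"type":"array","items":{"type":"array","items":{"type":"number"}}}}},"required":["moves"]}

```bash
mkdir -p pics; cat > h.py <<'E'
import numpy as np, cv2
from plant import ctrl, viewer, close_job
def snap(n):
    ci=viewer.camera_info(n); p,d=viewer.snapshot(n); return p,d,ci
def R(ci):
    o=np.array(ci["orientation"],float)
    if o.shape==(3,3): return o
    from scipy.spatial.transform import Rotation as Ro
    return Ro.from_euler('xyz',o,degrees=True).as_matrix()
def ray(ci,u,v,z):
    K=np.array(ci["camera_matrix"]);d=R(ci)@np.linalg.inv(K)@np.array([u,v,1.]);e=np.array(ci["eye"])
    return e+d*(z-e[2])/d[2]
def cloud(d,ci):
    K=np.array(ci["camera_matrix"]);v,u=np.indices(d.shape)
    P=np.stack([(u-K[0,2])/K[0,0]*d,(v-K[1,2])/K[1,1]*d,d],-1)
    return P@R(ci).T+np.array(ci["eye"])
E
python3 - <<'E'
from h import *
print(ctrl.get_obs())
for n in("scene","top"):
    p,d,ci=snap(n);cv2.imwrite(f"pics/{n}0.png",p);np.savez(f"{n}0.npz",p=p,d=d);print(n,ci)
E
```

```text
{'clock': 0.0, 'joint_pos': array([-5.17898326e+01,  2.05907119e+01,  6.31836954e-01, -2.20495363e-02,
       -7.01358715e+01, -1.65076363e+01]), 'qvel': array([ 0.06034764, -0.11171672,  0.01627192, -0.02920126,  0.10051151,
       -0.01297353]), 'tau': array([ 1.22804955e-03, -5.82709301e+01,  2.93069923e+01,  6.99733436e+00,
        7.13152884e-03, -1.55264620e-04]), 'tool_pos': array([ 0.24940467, -0.62668098,  0.22561008]), 'orientation': array([ 1.79903269e+02, -7.05099315e-03, -1.58304972e+02]), 'force': array([-1.32334597,  0.11886933,  0.11602615]), 'moment': array([-0.00614141, -0.05967694,  0.00505515]), 'gripper_force': 0.0, 'opening': 0.08760981256125086}
scene {'camera_matrix': array([[470.74132461,   0.        , 273.4894453 ],
       [  0.        , 470.74132461, 209.21220229],
       [  0.        ,   0.        ,   1.        ]]), 'eye': array([ 1.5939328 , -0.31278354,  1.00425754]), 'orientation': array([-130.39939112,   -0.42740038,   72.39762663])}
top {'camera_matrix': array([[493.04212136,   0.        , 285.69823185],
       [  0.        , 493.04212136, 213.28597359],
       [  0.        ,   0.        ,   1.        ]]), 'eye': array([0.45565915, 0.01561058, 1.55826954]), 'orientation': array([-1.75696039e+02, -1.09930583e-01, -8.83972330e+01])}
```

View pics/top0.png

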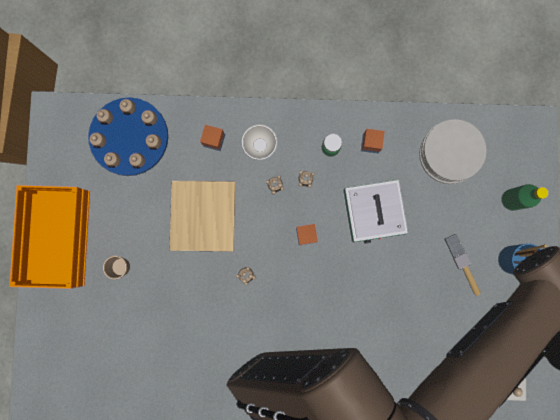

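View pics/scene0.png

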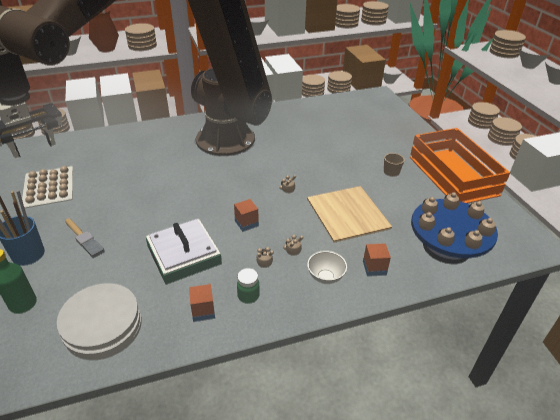

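Three square terracotta blocks in the top view: (307,234), (212,136) and (374,140). The base is below the picture (image down is −x), so (307,234) is nearest. I'll confirm it in an enlarged crop and measure everything.

```bash
python3 - <<'E'
from h import *
f=np.load("top0.npz");p,d=f["p"],f["d"];ci=viewer.camera_info("top");g=np.load("scene0.npz")
P=cloud(d,ci)
def rect(mask,name,z):
    c=max(cv2.findContours(mask.astype(np.uint8),0,2)[0],key=cv2.contourArea)
    w=np.array([ray(ci,u,v,z)[:2] for u,v in c[:,0]]).astype(np.float32)
    r=cv2.minAreaRect(w*1000);print(name,np.round(r[0],1),np.round(r[1],1),round(r[2],1),cv2.contourArea(c))
hsv=cv2.cvtColor(p,cv2.COLOR_BGR2HSV);H=hsv[...,0].astype(int);S=hsv[...,1];Z=P[...,2]
v,u=np.indices(Z.shape)
for c in((307,234),(212,136),(374,140)):
    m=(abs(u-c[0])<22)&(abs(v-c[1])<22);rect(m&(Z>.06)&(Z<.09),"block",.072);print(ray(ci,*c,.072), np.hypot(*ray(ci,*c,.072)[:2]))
m=(abs(u-376)<45)&(abs(v-210)<45)
rect(m&(Z>.03),"dryer+cover",.045); rect(m&(Z>.051)&(Z<.066),"cover",.055)
rect(m&(Z>.075),"handle",.094)
m=(abs(u-203)<45)&(abs(v-215)<45)
rect(m&(H>8)&(H<30)&(S>60),"board",.012)
for c in((275,184),(306,178),(246,274),(260,142),(332,145),(116,267),(460,262)): print(c,np.round(ray(ci,*c,.05)[:2],3))
a=cv2.resize(p[120:290,180:420],None,fx=2.4,fy=2.4,interpolation=2)
b=cv2.resize(g["p"][190:330,140:290],(0,0),fx=1.5,fy=1.5)
cp=np.zeros((a.shape[0],a.shape[1]+b.shape[1],3),np.uint8);cp[:,:a.shape[1]]=a;cp[:b.shape[0],a.shape[1]:]=b
print(cp.shape);cv2.imwrite("pics/crop1.png",cp[:,:800])
E
```

```text
block [506.8 -48.8] [55.9 56.1] 11.0 313.0
[ 0.50677799 -0.05003506  0.072     ] 0.509242022351518
block [799.5 251.3] [58.5 57.7] 75.7 319.5
[0.79814831 0.24781482 0.072     ] 0.8357349541233282
block [ 802.9 -246.4] [57.2 60. ] 83.7 320.0
[ 0.79981943 -0.24777039  0.072     ] 0.8373179143932032
dryer+cover [ 581.8 -259.8] [179.1 171.5] 10.5 2942.0
cover [ 588.1 -261. ] [152.8 151.6] 10.6 2275.5
handle [ 586.3 -260.1] [91.2 15.3] 10.2 127.0
board [558.3 278.5] [217.4 200.7] 1.6 4306.0
(275, 184) [0.659 0.051]
(306, 178) [ 0.68  -0.044]
(246, 274) [0.381 0.131]
(260, 142) [0.789 0.102]
(332, 145) [ 0.785 -0.122]
(116, 267) [0.391 0.527]
(460, 262) [ 0.435 -0.519]
(408, 801, 3)
```

View pics/crop1.png

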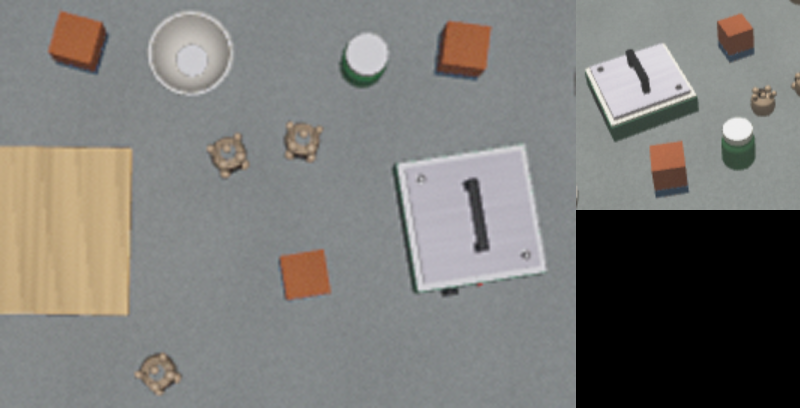

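The crop confirms it: three look-alikes, and the single block at crop (305,274) = pixel (307,234) is 0.51 m from the base against 0.84 m for the others, so that is the cup. The cover handle is at (376,210) in the top view. I'm going for the cover first.

step_arm(moves=[[[2.4,2.6,0,-0.02,8],[2.4,2.6,0,-0.02,8],[2.4,2.6,0,-0.02,8],[2.4,2.6,0,-0.02,8],[2.4,2.6,0,-0.02,8],[2.4,2.6,0,-0.02,8],[2.4,2.6,0,-0.02,8],[2.4,2.6,0,-0.02,8],[2.4,2.6,0,-0.02,8],[2.4,2.6,0,-0.02,8]]])

```text
clock: 1.1
tool_pos: [0.4902, -0.3658, 0.2263]
orientation: [180.0, -0.0, -169.8]
force: [0.5, -0.4, -0.1]
opening: 0.0802
gripper_force: 0.0
```

step_arm(moves=[[[2.4,2.6,0,0,8],[2.4,2.6,0,0,8],[2.4,2.6,0,0,8],[2.4,2.6,0,0,8],[0,0,-3,0,8],[0,0,0,0,8],[0,0,0,0,8]]])

```text
clock: 1.8
tool_pos: [0.5849, -0.2633, 0.1961]
orientation: [180.0, -0.1, -169.7]
force: [0.7, -0.3, 0.6]
opening: 0.0801
gripper_force: 0.0
```

```bash
python3 - <<'E'
from h import *
o=ctrl.get_obs();print(o["tool_pos"],o["orientation"],o["joint_pos"],o["clock"])
p,d,ci=snap("wrist");P=cloud(d,ci);np.savez("w1.npz",p=p,d=d)
def rect(mask,name,z):
    c=max(cv2.findContours(mask.astype(np.uint8),0,2)[0],key=cv2.contourArea)
    w=np.array([ray(ci,u,v,z)[:2] for u,v in c[:,0]]).astype(np.float32)
    r=cv2.minAreaRect(w*1000);print(name,np.round(r[0],1),np.round(r[1],1),round(r[2],1),cv2.contourArea(c))
Z=P[...,2];near=(np.hypot(P[...,0]-.587,P[...,1]+.26)<.1)
rect(near&(Z>.086)&(Z<.1),"handle",.094);rect((Z>.05)&(Z<.06),"plate",.055)
print(d[d>0].min());cv2.imwrite("pics/w1.png",p)
E
```

```text
[ 0.58487421 -0.26325801  0.19612961] [ 1.79975426e+02 -1.35520964e-01 -1.69746570e+02] [-6.82313723e+00  1.86296413e+01 -6.21190959e+00  1.79478324e-02
 -6.52952126e+01 -7.29309822e+01] 1.8
handle [ 589.9 -263.1] [91.1 13.7] 10.6 1497.0
plate [ 590.9 -262.9] [149.2 150.2] 10.5 21739.0
0.050001014
```

View pics/w1.png

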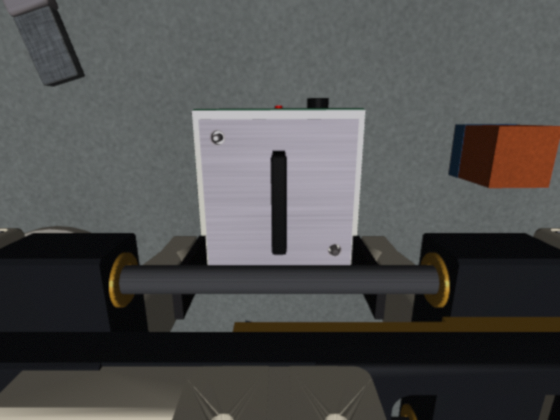

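The wrist view shows the bar handle at (279,203), parallel to the fingers and centred between them, and the plate upright at 10.5°. Lower onto the bar and close.

step_arm(moves=[[[0.5,0,-2,0,8],[0,0,-3,0,8],[0,0,-3,0,8],[0,0,-3,0,8],[0,0,-1.8,0,8],[0,0,0,0,1],[0,0,0,0,0.8],[0,0,0,0,0.8],[0,0,0,0,0.8],[0,0,0,0,0.8]]])

```text
clock: 2.85
tool_pos: [0.5911, -0.2633, 0.0698]
orientation: [-180.0, 0.1, -169.8]
force: [0.6, -0.2, 0.6]
opening: 0.0452
gripper_force: 0.0
```

step_arm(moves=[[[0,0,0,0,0.8],[0,0,0,0,0.8],[0,0,0.5,0,0.8],[0,0,1,0,0.8],[0,0,1,0,0.8],[0,0,1,0,0.8],[0,0,0,0,0.8]]])

```text
clock: 3.55
tool_pos: [0.5914, -0.2633, 0.1053]
orientation: [-180.0, 0.1, -169.7]
force: [0.6, -0.1, -6.5]
opening: 0.0136
gripper_force: 30.0
```

step_arm(moves=[[[0,0,2,0,0.8],[0,0,2.5,0,0.8],[0,2,0.5,0,0.8],[-0.2,3,0,0,0.8],[-0.2,3,0,0,0.8],[-0.2,3,0,0,0.8],[-0.2,3,0,0,0.8],[-0.2,3,0,0,0.8],[-0.2,3,0,0,0.8],[-0.2,3,0,0,0.8]]])

```text
clock: 4.55
tool_pos: [0.5759, -0.0319, 0.1532]
orientation: [180.0, -0.0, -169.8]
force: [1.0, 0.5, -6.2]
opening: 0.0136
gripper_force: 30.0
```

step_arm(moves=[[[-0.2,3,0,0,0.8],[-0.2,3,0,0,0.8],[-0.2,3,0,0,0.8],[-0.2,3,0,0,0.8],[-0.2,3,0,0,0.8],[-0.2,3,0,0,0.8],[-0.2,3,0,0,0.8],[-0.2,3,0,0,0.8],[-0.2,3,0,0,0.8],[0,2,0,0,0.8]]])

```text
clock: 5.55
tool_pos: [0.558, 0.2587, 0.1531]
orientation: [180.0, -0.0, -169.7]
force: [-0.4, 0.0, -6.7]
opening: 0.0141
gripper_force: 30.0
```

step_arm(moves=[[[0,2.2,0,0,0.8],[0,0,0,0,0.8],[0,0,-3,0,0.8],[0,0,-3,0,0.8],[0,0,-2,0,0.8],[0,0,-1,0,0.8],[0,0,0,0,0.8]]])

```text
clock: 6.25
tool_pos: [0.558, 0.278, 0.0621]
orientation: [-179.9, -0.1, -169.8]
force: [-0.7, -0.2, -5.8]
opening: 0.0138
gripper_force: 30.0
```

step_arm(moves=[[[0,0,-1.5,0,0.8],[0,0,-0.7,0,0.8],[0,0,-0.3,0,0.8],[0,0,-0.2,0,0.8],[0,0,0,0,0.8],[0,0,0,0,3],[0,0,0,0,4],[0,0,0,0,4],[0,0,0,0,4],[0,0,0,0,4]]])

```text
clock: 7.25
tool_pos: [0.5587, 0.2789, 0.0364]
orientation: [-180.0, -0.0, -169.7]
force: [-1.1, -0.6, -0.1]
opening: 0.0391
gripper_force: 0.0
```

step_arm(moves=[[[0,0,2,0,6],[0,0,3,0,8.7],[0,0,3,0,8.7],[0,-3,3,0.13,8.7],[0,-3,0,0.13,8.7],[0,-3,0,0.13,8.7],[0,-3,0,0.13,8.7],[0,-3,0,0.13,8.7],[0,-3,0,0.13,8.7],[0,-3,0,0.13,8.7]]])

```text
clock: 8.25
tool_pos: [0.5584, 0.0677, 0.1463]
orientation: [180.0, -0.0, -117.3]
force: [0.1, -0.5, 0.6]
opening: 0.0874
gripper_force: 0.0
```

step_arm(moves=[[[-0.5,-3,0,0.13,8.7],[-0.5,-2,1,0.13,8.7],[-0.5,-1,1,0.13,8.7],[-0.5,0,1,0.13,8.7],[-0.5,0,1,0.13,8.7],[0,0,0,0,8.7]]])

```text
clock: 8.85
tool_pos: [0.534, 0.0088, 0.1878]
orientation: [-179.9, 0.0, -80.3]
force: [-0.1, -0.5, 0.1]
opening: 0.0865
gripper_force: 0.0
```

```bash
python3 - <<'E'
from h import *
o=ctrl.get_obs();print(o["tool_pos"],o["orientation"],o["joint_pos"],o["clock"])
for n in ("wrist","top"):
    p,d,ci=snap(n);P=cloud(d,ci);np.savez(n+"2.npz",p=p,d=d);cv2.imwrite(f"pics/{n}2.png",p)
    def rect(mask,name,z):
        cs=cv2.findContours(mask.astype(np.uint8),0,2)[0]
        if not cs: print(name,"none");return
        c=max(cs,key=cv2.contourArea)
        w=np.array([ray(ci,u,v,z)[:2] for u,v in c[:,0]]).astype(np.float32)
        r=cv2.minAreaRect(w*1000);print(n,name,np.round(r[0],1),np.round(r[1],1),round(r[2],1),cv2.contourArea(c))
    Z=P[...,2]
    rect((np.hypot(P[...,0]-.507,P[...,1]+.05)<.06)&(Z>.06)&(Z<.085),"cup",.072)
    dr=np.hypot(P[...,0]-.587,P[...,1]+.26)<.13
    rect(dr&(Z>.035)&(Z<.055),"deck",.045)
    rect((np.hypot(P[...,0]-.558,P[...,1]-.2785)<.13)&(Z>.018)&(Z<.03),"cover",.022)
E
```

```text
[0.53399637 0.00883352 0.18776892] [-1.79882586e+02  5.91801227e-03 -8.02634743e+01] [ 2.20089943e+01  8.94654106e+00 -2.04184275e+01  2.20268184e-02
 -6.05190449e+01 -1.22832954e+01] 8.85
wrist cup [511.  -49.9] [56.1 56.1] 10.8 4147.5
deck none
cover none
top cup [507.9 -55.6] [55.5 42.1] 10.8 158.0
top deck [ 585.5 -259.5] [170. 171.] 10.6 2884.5
top cover [582.4 285.8] [101.8 156.3] 11.5 1118.0
```

View pics/wrist2.png

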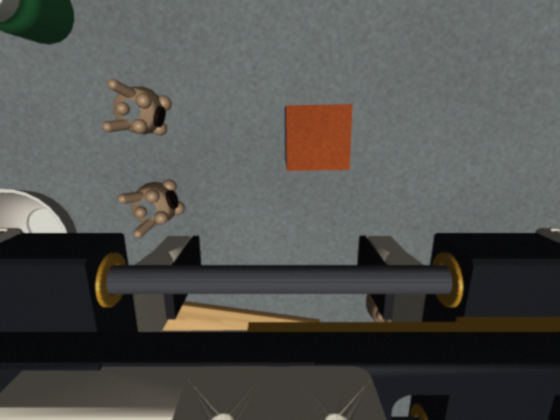

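The wrist view shows the cup at (318,137), square to the fingers, with the beasts well off to the left. Moving over it, down to mid-height, and gripping.

step_arm(moves=[[[-1.1,-3,0,0.02,8.7],[-1.2,-2.9,0,0,8.7],[0,0,0,0,8.7],[0,0,-4,0,8.7],[0,0,-4,0,8.7],[0,0,-4,0,8.7],[0,0,-3,0,8.7],[0,0,-1.5,0,8.7],[0,0,-0.6,0,8.7],[0,0,0,0,8.7]]])

```text
clock: 9.95
tool_pos: [0.5102, -0.0501, 0.0145]
orientation: [179.9, -0.0, -79.3]
force: [0.3, -0.6, -0.0]
opening: 0.0869
gripper_force: 0.0
```

step_arm(moves=[[[0,0,0,0,7],[0,0,0,0,6],[0,0,0,0,5],[0,0,0,0,5],[0,0,0,0,5],[0,0,0,0,5],[0,0,0,0,5],[0,0,0,0,5]]])

```text
clock: 10.75
tool_pos: [0.5106, -0.0501, 0.0161]
orientation: [-180.0, -0.0, -79.2]
force: [-2.1, 0.4, 6.8]
opening: 0.0556
gripper_force: 30.0
```

step_arm(moves=[[[0,0,1,0,5],[0,0,3,0,5],[0,0,3,0,5],[0,0,1.6,0,5],[1.5,-2.6,0,0,5],[1.5,-2.6,0,0,5],[1.5,-2.6,0,0,5],[1.5,-2.6,0,0,5],[0,0,0,0,5]]])

```text
clock: 11.65
tool_pos: [0.5719, -0.1567, 0.1016]
orientation: [-180.0, -0.0, -79.4]
force: [-0.5, 0.6, -1.1]
opening: 0.056
gripper_force: 30.0
```

step_arm(moves=[[[0,0,-1,0,5],[0,0,-1,0,5],[0,0,-0.4,0,5],[0,0,0,0,5],[0,0,0,0,5]]])

```text
clock: 12.15
tool_pos: [0.5705, -0.1537, 0.0775]
orientation: [180.0, -0.0, -79.2]
force: [-0.7, -0.3, -1.5]
opening: 0.0559
gripper_force: 30.0
```

step_arm(moves=[[[0,0,-1,0,5],[0,0,-0.5,0,5],[0,0,0,0,5],[0,0.1,-0.2,0,5],[0,0.15,-0.2,0,5],[-0.05,0.2,-0.2,0,5],[-0.05,0.2,-0.2,0,5],[0,0,0,0,5],[0,0,0,0,5]]])

```text
clock: 13.05
tool_pos: [0.5696, -0.1475, 0.0546]
orientation: [-180.0, -0.0, -79.2]
force: [0.4, -0.2, -1.3]
opening: 0.0558
gripper_force: 30.0
```

```bash
python3 - <<'E'
from h import *
o=ctrl.get_obs();print(o["tool_pos"],o["orientation"],o["force"],o["clock"])
p,d,ci=snap("scene");p2,_,_=snap("wrist")
K=np.array(ci["camera_matrix"]);q=K@(R(ci).T@(o["tool_pos"]-np.array(ci["eye"])));u,v=(q[:2]/q[2]).astype(int);print(u,v)
a=cv2.resize(p[v-60:v+50,u-70:u+70],(560,440),interpolation=2)
cv2.imwrite("pics/s3.png",a)
E
```

```text
[ 0.56962087 -0.14753285  0.0545781 ] [-1.79999994e+02 -1.61619334e-03 -7.92154774e+01] [ 0.37330408 -0.23457936 -1.31715697] 13.05
219 228
```

View pics/s3.png

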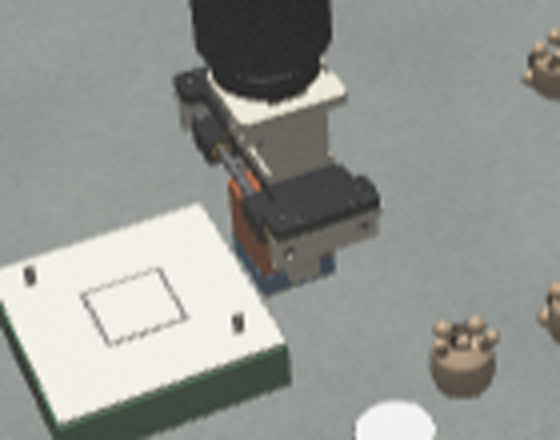

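No contact yet: the cup missed the deck edge, since its side is just outside it. I'll back up and take more overlap.

step_arm(moves=[[[0,0,1,0,5],[0,0,1,0,5],[0.2,-1,0,0,5],[0,-0.2,0,0,5],[0,0,-0.8,0,5],[0,0,-0.4,0,5],[0,0,-0.2,0,5],[0,0,-0.2,0,5],[0,0,0,0,5]]])

```text
clock: 14.05
tool_pos: [0.5708, -0.1595, 0.0604]
orientation: [179.9, -0.0, -79.2]
force: [-9.8, 5.9, 23.0]
opening: 0.0558
gripper_force: 30.0
```

step_arm(moves=[[[0,0.05,-0.2,0,5],[0,0.05,-0.2,0,5],[0,0.1,-0.2,0,5],[0,0,0,0,5]]])

```text
clock: 14.45
tool_pos: [0.5705, -0.1572, 0.0547]
orientation: [179.9, -0.0, -79.2]
force: [-11.4, 7.4, 27.1]
opening: 0.0559
gripper_force: 30.0
```

step_arm(moves=[[[-0.05,0.3,-0.3,0,5],[-0.05,0.3,-0.3,0,5],[-0.05,0.3,-0.3,0,5],[-0.05,0.25,-0.3,0,5],[-0.05,0.15,-0.2,0,5],[0,0,0,0,5]]])

```text
clock: 15.05
tool_pos: [0.5685, -0.1454, 0.0392]
orientation: [179.9, -0.1, -79.2]
force: [-3.9, -2.6, 10.3]
opening: 0.0561
gripper_force: 30.0
```

```bash
cat > look.py <<'E'
import sys
from h import *
o=ctrl.get_obs();print(o["tool_pos"],o["orientation"],o["force"],o["clock"])
p,d,ci=snap("scene")
K=np.array(ci["camera_matrix"]);q=K@(R(ci).T@(o["tool_pos"]-np.array(ci["eye"])));u,v=(q[:2]/q[2]).astype(int)
a=cv2.resize(p[v-55:v+45,u-70:u+60],(780,600),interpolation=2)
cv2.imwrite(f"pics/{sys.argv[1]}.png",a)
E
python3 look.py s4
```

```text
[ 0.56854572 -0.14536028  0.03918531] [ 1.79928606e+02 -6.86280162e-02 -7.91933752e+01] [-3.89856052 -2.64789839 10.31687386] 15.05
```

View pics/s4.png

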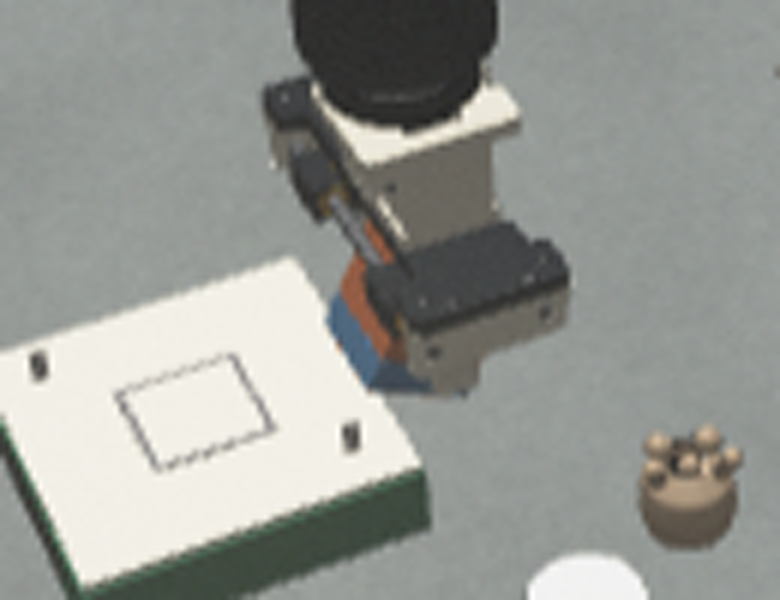

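The view shows the blue mouth end at (365,335) tipping up over the deck edge, so the pivoting works. Continue down.

step_arm(moves=[[[0,0.12,-0.3,0,5],[0,0.1,-0.3,0,5],[-0.05,0.1,-0.3,0,5],[0,0,-0.3,0,5],[0,0,-0.3,0,5],[0,0,0,0,5]]])

```text
clock: 15.7
tool_pos: [0.5677, -0.1412, 0.0237]
orientation: [179.9, 0.0, -79.2]
force: [-4.2, 3.8, 8.9]
opening: 0.056
gripper_force: 30.0
```

step_arm(moves=[[[0,0.1,-0.2,0,5],[0,0.1,-0.2,0,5],[0,0.1,-0.2,0,5],[0,0,0,0,5]]])

```text
clock: 16.1
tool_pos: [0.5681, -0.1394, 0.0181]
orientation: [179.9, -0.1, -79.2]
force: [-3.9, -4.7, 9.3]
opening: 0.0559
gripper_force: 30.0
```

step_arm(moves=[[[-0.1,0.3,-0.1,0,5],[-0.1,0.3,-0.2,0,5],[0,0.2,-0.2,0,5],[0,0,-0.2,0,5],[0,0,-0.2,0,5],[0,0,-0.05,0,5],[0,0,0,0,5]]])

```text
clock: 16.8
tool_pos: [0.5661, -0.1308, 0.0114]
orientation: [180.0, -0.1, -79.1]
force: [-13.9, 0.8, 38.2]
opening: 0.0559
gripper_force: 30.0
```

step_arm(moves=[[[0,0,0,0,5],[0,0,2,0,5],[0,0,3,0,5],[0,0,3,0,5],[0,0,0,0,5]]])

```text
clock: 17.3
tool_pos: [0.5692, -0.1301, 0.0918]
orientation: [-179.6, -0.1, -79.2]
force: [0.4, 0.0, -1.4]
opening: 0.0562
gripper_force: 30.0
```

```bash
python3 look.py s5
```

```text
[ 0.56924143 -0.13008348  0.09177759] [-1.79637545e+02 -7.65731011e-02 -7.91558300e+01] [ 0.43792202  0.00210032 -1.36321013] 17.3
```

View pics/s5.png

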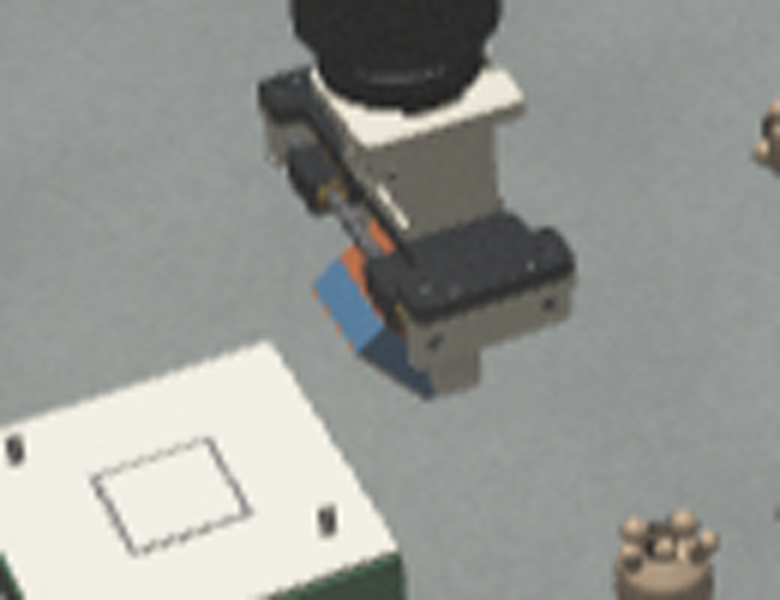

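The cup is tilted, mouth towards the dryer: near-side rim corners at crop (358,352) and (432,400). I'll compute the tilt from these.

```bash
cat >> h.py <<'E'
E1=np.array([.983,.182,0]);E2=np.array([-.182,.983,0])
def tilt(pts,tcp,off=.028,crop=(780,600)):
    ci=viewer.camera_info("scene");K=np.array(ci["camera_matrix"]);e=np.array(ci["eye"])
    q=K@(R(ci).T@(tcp-e));u0,v0=(q[:2]/q[2]).astype(int)
    W=[]
    for a,b in pts:
        d=R(ci)@np.linalg.inv(K)@np.array([u0-70+a/6,v0-55+b/6,1.])
        c=tcp+off*E1; s=((c-e)@E1)/(d@E1); w=e+d*s-tcp-[0,0,.019]
        W.append((w@E2*1000,w[2]*1000))
    return np.round(W,1)
E
python3 - <<'E'
from h import *
print(tilt([(358,352),(432,400)],np.array([.56924,-.13008,.09178])))
E
```

```text
[[-44.2  10.4]
 [ -9.3 -35.1]]
```

Tilt is about 52° and the cup has slid ~7 mm in the grip. Next I'll use the deck edge nearer the upper rim corner for a better lever.

step_arm(moves=[[[0,0,-3,0,5],[0,0,-3,0,5],[0,0,-0.9,0,5],[0,0,0,0,5],[0.1,-0.5,0,0,5],[0.1,-0.4,0,0,5],[0,0,0,0,5]]])

```text
clock: 18.05
tool_pos: [0.5695, -0.14, 0.0202]
orientation: [-179.9, -0.0, -79.3]
force: [1.0, 1.1, -2.2]
opening: 0.0556
gripper_force: 30.0
```

step_arm(moves=[[[0,0,-0.2,0,5],[0,-0.1,-0.2,0,5],[0,-0.1,-0.2,0,5],[0,0,0,0,5]]])

```text
clock: 18.45
tool_pos: [0.5694, -0.1407, 0.0142]
orientation: [-179.9, 0.0, -79.2]
force: [-2.7, 6.2, 7.6]
opening: 0.0558
gripper_force: 30.0
```

step_arm(moves=[[[0,-0.1,-0.15,0,5],[0,-0.05,-0.15,0,5],[0,0,-0.15,0,5],[0,0,-0.1,0,5],[0,0,0,0,5],[0,0,0,0,5]]])

```text
clock: 19.05
tool_pos: [0.5697, -0.142, 0.009]
orientation: [-179.9, 0.0, -79.2]
force: [-2.6, 7.7, 9.6]
opening: 0.0559
gripper_force: 30.0
```

```bash
python3 look.py s6
```

```text
[ 0.56968481 -0.14203925  0.00900878] [-1.79855341e+02  2.17262045e-04 -7.91794545e+01] [-2.6233092   7.728897    9.64641558] 19.05
```

View pics/s6.png

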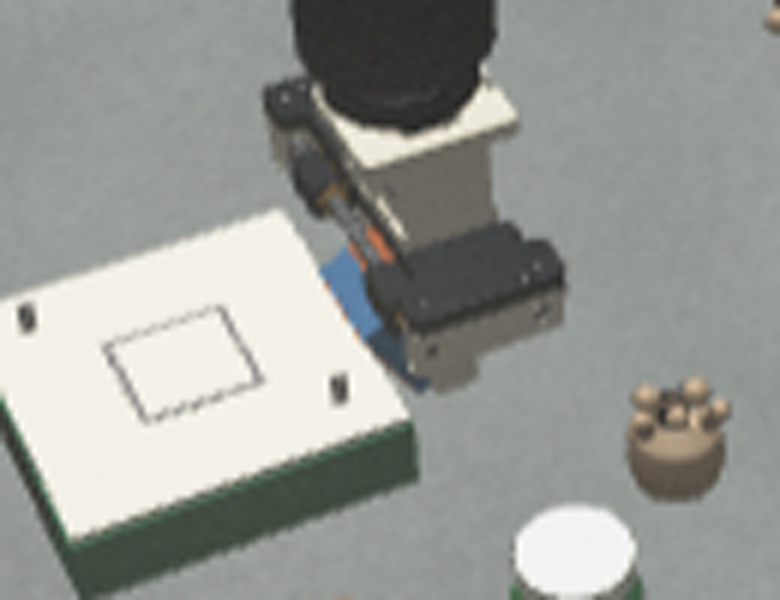

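```bash
cat > ang.py <<'E'
from h import *
o=ctrl.get_obs();t=o["tool_pos"];print(np.round(t,4),np.round(o["force"],1),o["clock"])
for n in("scene","top"):
    p,d,ci=snap(n);P=cloud(d,ci);hsv=cv2.cvtColor(p,cv2.COLOR_BGR2HSV).astype(int);H,S,V=hsv[...,0],hsv[...,1],hsv[...,2]
    g=t+[0,0,.019];D=P-g;near=np.linalg.norm(D,axis=-1)<.065
    A=D@E1*1000;B=D@E2*1000;Z=D[...,2]*1000
    for nm,m in(("blue",(H>95)&(H<125)&(S>90)),("red",((H<14)|(H>172))&(S>110))):
        m=m&near;print(n,nm,m.sum())
        if m.sum()<8: continue
        print("  y,z ranges",np.round(np.percentile(B[m],[3,50,97]),1),np.round(np.percentile(Z[m],[3,50,97]),1))
        # split by brightness: top faces are brighter
        b=m&(V>(np.percentile(V[m],60)*.75))
        X=np.stack([A[b],B[b],Z[b]],1);c=np.median(X,0);_,s,vt=np.linalg.svd(X-c);nn=vt[2]*np.sign(vt[2,2])
        print("  plane n (x,y,z)",np.round(nn,2),"c",np.round(c,1),"dist",round(float(nn@c),1),"rms",round(s[2]/len(X)**.5,1),"from +y: theta",round(np.degrees(np.arctan2(nn[2],-nn[1])),1))
E
python3 ang.py; python3 - <<'E'
from h import *
print(tilt([(378,343),(425,392)],np.array([.56968,-.14204,.00901])))
E
```

```text
[ 0.5697 -0.142   0.009 ] [-3.   7.7  8.8] 19.1
scene blue 59
  y,z ranges [-41.4 -35.5 -29.6] [19.3 23.9 28.5]
  plane n (x,y,z) [ 0.01 -0.5   0.87] c [ -2.6 -35.5  23.8] dist 38.4 rms 1.9 from +y: theta 60.0
scene red 10
  y,z ranges [-24.5 -14.  -12.7] [26.1 34.4 37.9]
  plane n (x,y,z) [ 0.3  -0.57  0.77] c [-14.8 -14.   34.4] dist 30.0 rms 1.5 from +y: theta 53.6
top blue 0
top red 0
[[-33.9  12.2]
 [-12.1 -31.9]]
```

The deck edge at about (330,280) and the bench now hold the cup at ≈57°, well past its balance point (34°) towards lying on its side. I'll ease the grip so it settles; the drop of its centre is ~17 mm, under the limit.

step_arm(moves=[[[0,0,0,0,5.6],[0,0,0,0,5.62],[0,0,0,0,5.64],[0,0,0,0,5.66],[0,0,0,0,5.68],[0,0,0,0,5.7],[0,0,0,0,5.72],[0,0,0,0,5.75]]])

```text
clock: 20.0
tool_pos: [0.5684, -0.143, 0.0075]
orientation: [180.0, 0.0, -79.2]
force: [0.6, -0.2, -0.6]
opening: 0.057
gripper_force: 0.2
```

```bash
python3 ang.py
```

```text
[ 0.5684 -0.143   0.0075] [ 0.6 -0.2 -0.6] 20.0
scene blue 5
scene red 9
  y,z ranges [-16.3 -13.3  53.7] [-25.8 -23.   26.2]
  plane n (x,y,z) [ 0.01 -0.58  0.81] c [ -3.8 -13.  -22.9] dist -11.1 rms 1.4 from +y: theta 54.5
top blue 0
top red 0
```

step_arm(moves=[[[0,0,0,0,7],[0,0,0,0,8.7],[0,0,0,0,8.7],[0,0,2,0,8.7],[0,0,3,0,8.7],[0,0,4,0,8.7],[0,2,4,0,8.7],[-0.5,3,4,0,8.7],[-0.5,3,0,0,8.7],[0,0,0,0,8.7]]])

```text
clock: 21.1
tool_pos: [0.5589, -0.0605, 0.1792]
orientation: [-179.8, 0.0, -79.1]
force: [0.3, -0.6, -0.8]
opening: 0.087
gripper_force: 0.0
```

```bash
cat > cup.py <<'E'
from h import *
o=ctrl.get_obs();print(np.round(o["tool_pos"],4),np.round(o["orientation"],1),o["clock"])
p,d,ci=snap("wrist");P=cloud(d,ci);hsv=cv2.cvtColor(p,cv2.COLOR_BGR2HSV).astype(int);H,S=hsv[...,0],hsv[...,1]
C=np.array([.5905,-.263,0]);Q=(P-C);A=Q@E1*1000;B=Q@E2*1000;Z=P[...,2]*1000
box=(abs(A)<90)&(B>-100)&(B<220)&(Z>3)&(Z<90)
for nm,m in(("blue",(H>95)&(H<125)&(S>90)),("red",((H<14)|(H>172))&(S>110))):
    m=m&box
    if m.sum()>20: print(nm,m.sum(),"x",np.round(np.percentile(A[m],[1,50,99]),1),"y",np.round(np.percentile(B[m],[1,50,99]),1),"z",np.round(np.percentile(Z[m],[1,25,50,75,99]),1))
m=box&(((H>95)&(H<125)&(S>90))|(((H<14)|(H>172))&(S>110)))
zt=np.percentile(Z[m],90);m&=Z>zt-5
c=max(cv2.findContours(m.astype(np.uint8),0,2)[0],key=cv2.contourArea)
w=np.array([ray(ci,u,v,zt/1000)[:2] for u,v in c[:,0]]).astype(np.float32);r=cv2.minAreaRect(w*1000)
print("top face z",round(zt,1),"rect",np.round(r[0],1),np.round(r[1],1),round(r[2],1));l=np.array([*r[0],0])/1000-C;print("local",np.round([l@E1*1000,l@E2*1000],1))
cv2.imwrite("pics/cup_w.png",p)
E
python3 cup.py
```

```text
[ 0.5589 -0.0605  0.1792] [-179.8    0.   -79.1] 21.1
blue 1452 x [-25.6   2.3  30.2] y [107.8 116.6 125.6] z [55.1 56.3 56.9 57.3 58.4]
red 3663 x [-25.2   2.1  29.5] y [127.2 151.2 177.4] z [54.8 55.9 56.4 56.9 58.1]
top face z 57.5 rect [ 564.9 -112.8] [55.4 51.3] 9.8
local [  2.1 152.3]
```

The cup now lies flat on its side, mouth towards the dryer: local y runs from 107 to 179 mm and the top is at 56.5 mm. I'll regrip it near its middle.

step_arm(moves=[[[0.4,-3,0,0,8.7],[0.3,-2.95,0,0,8.7],[0,0,-4,0,8.7],[0,0,-4,0,8.7],[0,0,-4,0,8.7],[0,0,-3,0,8.7],[0,0,-1.5,0,8.7],[0,0,-0.5,0,8.7],[0,0,0,0,8.7],[0,0,0,0,7]]])

```text
clock: 22.15
tool_pos: [0.5662, -0.1229, 0.008]
orientation: [-180.0, -0.0, -79.2]
force: [0.9, -0.6, 1.1]
opening: 0.0832
gripper_force: 0.0
```

step_arm(moves=[[[0,0,0,0,6],[0,0,0,0,5],[0,0,0,0,5],[0,0,0,0,5],[0,0,0,0,5],[0,0,0,0,5],[0,0,0,0,5]]])

```text
clock: 22.85
tool_pos: [0.5658, -0.1225, 0.0079]
orientation: [-180.0, -0.0, -79.2]
force: [-1.5, 0.6, 6.6]
opening: 0.0562
gripper_force: 30.0
```

step_arm(moves=[[[0,0,1,0,5],[0,0,3,0,5],[0,0,2,0,5],[0.2,-1,0,0,5],[0.2,-1,0,0,5],[0.1,-0.6,0,0,5],[0,0,0,0,5]]])

```text
clock: 23.55
tool_pos: [0.5699, -0.1497, 0.0661]
orientation: [179.9, 0.0, -79.3]
force: [-0.4, 0.2, -1.7]
opening: 0.0555
gripper_force: 30.0
```

step_arm(moves=[[[0,0.05,-0.8,0,5],[0,0,-0.5,0,5],[0,0,-0.2,0,5],[0,0.1,-0.2,0,5],[0,0.15,-0.2,0,5],[0,0.15,-0.2,0,5],[0,0,0,0,5]]])

```text
clock: 24.25
tool_pos: [0.5692, -0.1442, 0.0468]
orientation: [179.9, -0.0, -79.2]
force: [-7.1, 1.1, 11.4]
opening: 0.0561
gripper_force: 30.0
```

step_arm(moves=[[[0,0.15,-0.3,0,5],[-0.05,0.15,-0.3,0,5],[-0.05,0.1,-0.3,0,5],[0,0.1,-0.3,0,5],[0,0,0,0,5],[0,0,0,0,5]]])

```text
clock: 24.85
tool_pos: [0.5682, -0.1389, 0.0344]
orientation: [179.9, 0.0, -79.2]
force: [-6.1, 0.9, 8.2]
opening: 0.0554
gripper_force: 30.0
```

```bash
python3 ang.py
```

```text
[ 0.5682 -0.1389  0.0344] [-6.1  0.9  8.2] 24.85
scene blue 8
  y,z ranges [-18.8 -15.4 -12.5] [34.7 38.9 43.4]
  plane n (x,y,z) [-0.01  0.79  0.61] c [-17.8 -15.4  38.9] dist 11.7 rms 0.5 from +y: theta 142.5
scene red 75
  y,z ranges [-45.2 -37.2 -22.4] [-14.8  -7.1  28.3]
  plane n (x,y,z) [-0.29  0.11  0.95] c [ -7.7 -37.3  -8.4] dist -9.9 rms 4.3 from +y: theta 96.6
top blue 0
top red 0
```

step_arm(moves=[[[0,0,-0.3,0,5],[0,-0.05,-0.3,0,5],[0,-0.1,-0.25,0,5],[0.05,-0.2,0,0,5],[0.05,-0.2,0,0,5],[0,-0.15,0,0,5],[0,0,0,0,5]]])

```text
clock: 25.65
tool_pos: [0.5693, -0.1421, 0.0257]
orientation: [179.9, 0.2, -79.2]
force: [-9.2, 25.0, 12.3]
opening: 0.0558
gripper_force: 30.0
```

step_arm(moves=[[[0,-0.15,-0.1,0,5],[0.05,-0.15,-0.15,0,5],[0,-0.1,-0.1,0,5],[0,0,0,0,5],[0,0,0,0,5]]])

```text
clock: 26.15
tool_pos: [0.57, -0.1459, 0.022]
orientation: [179.9, 0.2, -79.2]
force: [-6.8, 27.1, 10.6]
opening: 0.0558
gripper_force: 30.0
```

```bash
python3 ang.py; python3 - <<'E'
from h import *
p,d,ci=snap("scene");t=ctrl.get_obs()["tool_pos"]
K=np.array(ci["camera_matrix"]);q=K@(R(ci).T@(t-np.array(ci["eye"])));u,v=(q[:2]/q[2]).astype(int)
cv2.imwrite("pics/s7.png",cv2.resize(p[v-55:v+45,u-70:u+60],(780,600),interpolation=2))
E
```

```text
[ 0.57   -0.1459  0.022 ] [-6.8 27.1 10.6] 26.15
scene blue 0
scene red 58
  y,z ranges [-40.2 -33.4 -23.7] [-2.9  5.7 23.4]
  plane n (x,y,z) [0.13 0.99 0.05] c [ -6.9 -33.7   5.5] dist -34.0 rms 5.0 from +y: theta 177.2
top blue 0
top red 6
```

step_arm(moves=[[[0,-0.1,0,0,5],[0.05,-0.1,0,0,5],[0,-0.1,0,0,5],[0,0,0,0,5],[0,0,0,0,5]]])

```text
clock: 26.8
tool_pos: [0.5705, -0.1481, 0.0219]
orientation: [180.0, 0.3, -79.2]
force: [-7.7, 30.9, 10.0]
opening: 0.0558
gripper_force: 30.0
```

```bash
python3 look.py s8; python3 ang.py
```

```text
[ 0.57054949 -0.14810895  0.02194644] [179.95464089   0.26362412 -79.18471067] [-7.66589181 30.94256095  9.99954442] 26.8
[ 0.5706 -0.1481  0.0219] [-8.4 31.4 10.4] 26.85
scene blue 0
scene red 54
  y,z ranges [-38.2 -32.4 -24.1] [-0.5  6.3 23.1]
  plane n (x,y,z) [0.11 0.96 0.25] c [ -6.3 -32.6   6.1] dist -30.6 rms 3.9 from +y: theta 165.6
top blue 0
top red 7
```

View pics/s8.png

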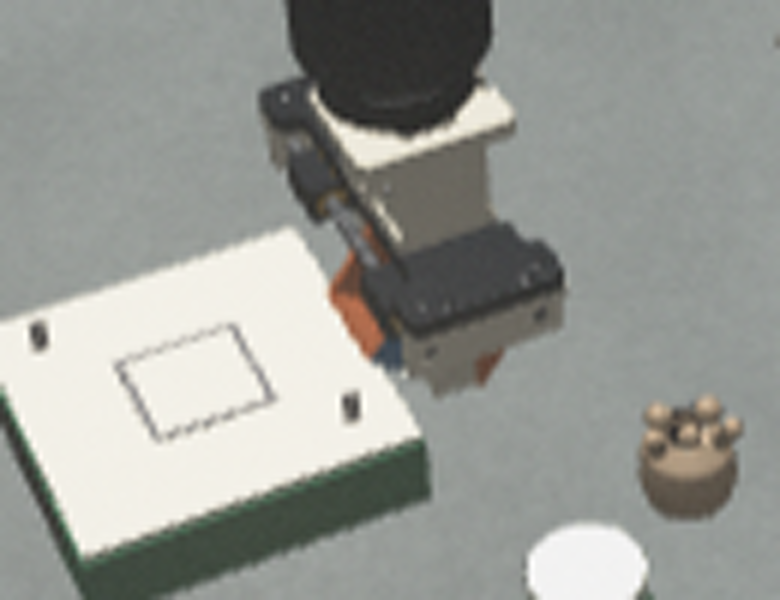

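```bash
python3 - <<'E'
from h import *
t=ctrl.get_obs()["tool_pos"]
print(tilt([(378,358),(402,375),(482,385),(500,352)],t))
print(tilt([(335,288),(378,358)],t,off=0.0),tilt([(335,288)],t,off=-.028))
p,d,ci=snap("scene");P=cloud(d,ci);K=np.array(ci["camera_matrix"]);q=K@(R(ci).T@(t-np.array(ci["eye"])));u0,v0=(q[:2]/q[2]).astype(int)
for a,b in[(340,290),(350,300),(355,315),(365,330),(372,345),(385,355),(392,355),(398,365),(488,368),(492,362),(485,378),(368,240)]:
    u,v=int(round(u0-70+a/6)),int(round(v0-55+b/6));w=P[v,u]-t-[0,0,.019];print((a,b),p[v,u],np.round([w@E1*1000,w@E2*1000,w[2]*1000],1))
E
```

```text
[[-33.6   3.7]
 [-22.3 -13. ]
 [ 19.1 -39. ]
 [ 29.9 -20.9]]
[[-42.3  30.7]
 [-24.3 -24.6]] [[-33.5   4. ]]
(340, 290) [ 64  80 119] [-23.4 -31.3   6.8]
(350, 300) [ 78 109 177] [-17.4 -30.9   3.4]
(355, 315) [ 79 109 176] [  0.5 -34.6   7.7]
(365, 330) [ 76 107 173] [ 10.8 -32.5   7.4]
(372, 345) [ 73 100 161] [ 25.  -34.8  12.4]
(385, 355) [85 75 67] [ 23.9 -29.    0.8]
(392, 355) [84 75 66] [ 28.3 -27.4   3.8]
(398, 365) [108 105  99] [ 29.4 -25.4  -4.3]
(488, 368) [62 74 98] [ 29.1  21.5 -25.8]
(492, 362) [ 72  81 103] [ 27.1  25.7 -25.3]
(485, 378) [133 138 140] [ 22.2  23.7 -41.3]
(368, 240) [ 75  84 101] [-22.4 -16.7  33.5]
```

The picture shows the low rim edge at (355,320) hooked on the deck edge and the foot corner at (490,370) on the bench. The tilt is only ~39° and the grip has slipped 10 mm. I'll back off, press the cup gently back flat, and regrip higher.

step_arm(moves=[[[0,0.3,0.3,0,5],[-0.2,1,0.2,0,5],[-0.2,1,0,0,5],[-0.2,1,0,0,5],[0,-0.2,-0.5,0,5],[0,-0.25,-0.3,0,5],[0,-0.25,-0.3,0,5],[0,-0.25,-0.3,0,5],[0,-0.25,-0.25,0,5],[0,0,0,0,5]]])

```text
clock: 28.0
tool_pos: [0.5666, -0.1329, 0.012]
orientation: [-179.9, -0.0, -79.2]
force: [-2.1, 1.4, 9.8]
opening: 0.0559
gripper_force: 30.0
```

step_arm(moves=[[[0,-0.25,-0.2,0,5],[0,-0.2,-0.2,0,5],[0,0,0,0,5]]])

```text
clock: 28.3
tool_pos: [0.5674, -0.1373, 0.0084]
orientation: [-179.8, -0.1, -79.2]
force: [-0.0, 0.7, 11.0]
opening: 0.056
gripper_force: 30.0
```

```bash
python3 ang.py
```

```text
[ 0.5674 -0.1373  0.0084] [-0.   0.7 11. ] 28.3
scene blue 0
scene red 55
  y,z ranges [-36.1 -30.6 -17.4] [-3.4  2.4 48. ]
  plane n (x,y,z) [0.08 0.98 0.17] c [ -5.9 -31.    1.6] dist -30.7 rms 3.7 from +y: theta 170.1
top blue 0
top red 0
```

step_arm(moves=[[[0,0.1,-0.2,0,5],[0,0.1,-0.2,0,5],[0,0.1,-0.2,0,5],[0,0,0,0,5]]])

```text
clock: 28.8
tool_pos: [0.5678, -0.1372, 0.0044]
orientation: [-179.8, -0.2, -79.2]
force: [-4.3, -16.6, 25.2]
opening: 0.056
gripper_force: 30.0
```

```bash
python3 ang.py
```

```text
[ 0.5678 -0.1372  0.0044] [ -4.3 -16.6  25.2] 28.8
scene blue 0
scene red 60
  y,z ranges [-37.8 -31.3 -19.9] [-2.9  1.9 50. ]
  plane n (x,y,z) [-0.14 -0.97  0.22] c [ -3.9 -31.8   1.4] dist 31.6 rms 4.1 from +y: theta 12.9
top blue 0
top red 0
```

step_arm(moves=[[[0,0,0,0,5.59],[0,0,0,0,5.6],[0,0,0,0,5.61],[0,0,0,0,5.62],[0,0,0,0,5.63],[0,0,0,0,5.64],[0,0,0,0,5.66],[0,0,0,0,5.7],[0,0,0,0,6],[0,0,0,0,8.7]]])

```text
clock: 29.9
tool_pos: [0.5654, -0.1336, 0.0008]
orientation: [180.0, 0.0, -79.2]
force: [0.4, 0.5, -0.6]
opening: 0.0635
gripper_force: 0.0
```

step_arm(moves=[[[0,0,0,0,8.7],[0,0,0,0,8.7],[0,0,2,0,8.7],[0,0,3,0,8.7],[0,0,4,0,8.7],[0,2,4,0,8.7],[-0.5,3,4,0,8.7],[-0.5,3,0,0,8.7],[0,0,0,0,8.7]]])

```text
clock: 30.8
tool_pos: [0.556, -0.0512, 0.1725]
orientation: [-179.8, 0.0, -79.1]
force: [0.3, -0.1, -1.2]
opening: 0.087
gripper_force: 0.0
```

```bash
python3 cup.py
```

```text
[ 0.556  -0.0512  0.1725] [-179.8    0.   -79.1] 30.8
blue 1683 x [-27.2   0.5  28.9] y [ 91.   99.8 108.8] z [54.9 56.4 56.9 57.3 58.4]
red 4197 x [-26.9   0.5  27.8] y [ 85.4 133.9 160.4] z [37.2 55.9 56.4 56.9 58.1]
top face z 57.5 rect [ 566.4 -129.8] [55.5 50.1] 10.9
local [  0.5 135.4]
```

step_arm(moves=[[[0.4,-3,0,0,8.7],[0.4,-3,0,0,8.7],[0.4,-2.7,0,0,8.7],[0,0,-4,0,8.7],[0,0,-4,0,8.7],[0,0,-4,0,8.7],[0,0,-3,0,8.7],[0,0,-0.7,0,8.7],[0,0,0,0,7],[0,0,0,0,6]]])

```text
clock: 31.85
tool_pos: [0.5686, -0.1411, 0.0148]
orientation: [-179.9, -0.0, -79.2]
force: [-0.2, -1.0, 0.6]
opening: 0.0766
gripper_force: 0.0
```

step_arm(moves=[[[0,0,0,0,5],[0,0,0,0,5],[0,0,0,0,5],[0,0,0,0,5],[0,0,0,0,5],[0,0,0,0,5]]])

```text
clock: 32.45
tool_pos: [0.5681, -0.1407, 0.015]
orientation: [-179.9, -0.0, -79.2]
force: [-1.7, 0.5, 7.5]
opening: 0.0556
gripper_force: 30.0
```

step_arm(moves=[[[0,0,1,0,5],[0,0,3,0,5],[0,0,2.1,0,5],[0.1,-0.6,0,0,5],[0.1,-0.5,0,0,5],[0,0,0,0,5]]])

```text
clock: 33.05
tool_pos: [0.569, -0.1523, 0.0739]
orientation: [179.9, 0.0, -79.3]
force: [-1.0, -0.8, -2.6]
opening: 0.0556
gripper_force: 30.0
```

step_arm(moves=[[[0,0.1,-0.8,0,5],[0,0.05,-0.5,0,5],[0,0.15,-0.2,0,5],[-0.05,0.2,-0.25,0,5],[-0.05,0.2,-0.25,0,5],[0,0.2,-0.25,0,5],[0,0.2,-0.25,0,5],[-0.05,0.1,-0.15,0,5],[0,0,0,0,5]]])

```text
clock: 33.95
tool_pos: [0.5675, -0.1402, 0.0482]
orientation: [179.9, -0.1, -79.2]
force: [-3.6, -2.2, 8.5]
opening: 0.0561
gripper_force: 30.0
```

step_arm(moves=[[[0,0.1,-0.2,0,5],[0,0.1,-0.25,0,5],[-0.05,0.05,-0.2,0,5],[0,0.05,-0.2,0,5],[0,0.05,-0.25,0,5],[0,0.05,-0.2,0,5],[0,0,0,0,5],[0,0,0,0,5]]])

```text
clock: 34.75
tool_pos: [0.5666, -0.1353, 0.035]
orientation: [179.9, 0.0, -79.2]
force: [-4.1, 4.0, 9.7]
opening: 0.0558
gripper_force: 30.0
```

```bash
cat > face.py <<'E'
from h import *
o=ctrl.get_obs();t=o["tool_pos"];l=t-[.5905,-.263,0];print("a",round(l@E2*1000-85,1),"h",round(t[2]*1000-26,1),np.round(o["force"],1),o["clock"])
p,d,ci=snap("scene");P=cloud(d,ci);hsv=cv2.cvtColor(p,cv2.COLOR_BGR2HSV).astype(int);H,S,V=hsv[...,0],hsv[...,1],hsv[...,2]
D=P-t-[0,0,.019];X=np.stack([D@E1*1000,D@E2*1000,D[...,2]*1000],-1)
m=(np.linalg.norm(X,axis=-1)<70)&(S>75)&(V>50)&((H<14)|(H>172)|((H>95)&(H<125)))
for v,u in np.argwhere(m)[::3]: print("B" if 95<H[v,u]<125 else "r",np.round(X[v,u]).astype(int),V[v,u],end="; ")
E
python3 face.py
```

```text
a 44.9 h 9.0 [-4.1  4.   9.7] 34.75
B [-24 -15  36] 147; B [-17 -17  38] 142; r [  4 -34  57] 91; r [-26 -30  29] 145; B [-12 -14  32] 159; r [-21 -29  28] 93; B [ -2 -17  38] 138; r [-23 -29  22] 91; r [-24 -35  20] 144; r [-23 -26  17] 92; r [-21 -36  19] 126; r [-20 -27  16] 92; r [-23 -36  13] 105; r [-24 -27   9] 94; r [-22 -37  10] 93; r [-21 -28   7] 94; r [-18 -41  11] 103; r [-23 -30   3] 96; r [-21 -44   6] 127; r [-24 -34   0] 96; r [-22 -25  -3] 94; r [-24 -43   0] 105; r [-24 -34  -4] 96; r [-22 -25  -6] 97; r [-22 -44  -3] 95; r [-21 -32  -7] 97; r [-23 -22 -12] 96; r [-23 -47  -6] 141; r [-22 -38  -9] 130; r [-23 -29 -14] 119; r [-24 -19 -19] 102; r [-18 -49  -5] 162; r [-20 -39 -11] 183; r [-18 -31 -13] 168; r [-21 -20 -20] 138; r [-18 -46 -11] 164; r [-18 -37 -14] 185; r [-17 -28 -18] 185; r [ 28 -35  23] 142; r [-12 -43 -11] 186; r [-13 -33 -17] 185; r [ 25 -37  17] 154; r [ -3 -46  -7] 183; r [-10 -35 -17] 183; r [ 27 -38  15] 144; r [  3 -45  -5] 183; r [ -2 -34 -15] 179; r [  4 -46  -8] 176; r [  3 -36 -14] 172; r [ 30  23 -17] 98; r [ 10 -45  -8] 180; r [ 28 -42   6] 119; r [ 13 -49  -8] 148; r [ 31 -46   6] 146; r [ 32  18 -21] 99; r [ 25 -48  -2] 161; r [ 30 -22  -9] 95; r [ 27 -48  -4] 144; r [ 26 -21 -17] 96; r [ 30 -13 -17] 97; r [ 27 -27 -18] 95; r [ 27 -18 -22] 95; r [ 45   6 -17] 91; r [ 26 -12 -29] 97; r [ 29   9 -37] 93;
```

step_arm(moves=[[[0,-0.05,-0.2,0,5],[0,-0.1,-0.3,0,5],[0,-0.1,-0.15,0,5],[0.05,-0.1,-0.1,0,5],[0,-0.1,-0.1,0,5],[0,-0.1,0,0,5],[0,0,0,0,5],[0,0,0,0,5]]])

```text
clock: 35.6
tool_pos: [0.5668, -0.1375, 0.026]
orientation: [179.9, 0.2, -79.2]
force: [-6.6, 24.6, 11.4]
opening: 0.056
gripper_force: 30.0
```

```bash
python3 face.py
```

```text
a 42.7 h 0.0 [-6.6 24.6 11.4] 35.6
r [-39 -14  29] 124; r [-20 -15  40] 126; r [-15 -17  37] 118; r [ -4 -18  43] 156; r [-24 -27  26] 132; r [  0 -17  41] 148; r [-25 -24  20] 94; r [-23 -28  19] 95; r [-31 -35  12] 159; r [-19 -29  20] 94; r [-22 -35  15] 109; r [-21 -26  12] 93; r [-25 -34   8] 95; r [-21 -26   8] 96; r [-22 -39   9] 97; r [-22 -29   5] 95; r [-25 -44   5] 161; r [-22 -36   3] 95; r [-24 -26  -2] 96; r [-24 -45   2] 153; r [-21 -37   1] 109; r [-22 -27  -4] 96; r [-18 -47   4] 168; r [-23 -36  -5] 149; r [-21 -27  -8] 117; r [-14 -49   3] 185; r [-19 -38  -5] 176; r [-24 -27 -14] 161; r [-19 -19 -14] 117; r [-11 -41  -1] 175; r [-15 -30  -9] 176; r [-23 -18 -21] 178; r [ -2 -44   3] 173; r [ -8 -33  -6] 175; r [-13 -22 -15] 174; r [  5 -47   7] 168; r [ -2 -35  -4] 172; r [ 21 -34  14] 167; r [  1 -43  -3] 171; r [  2 -34  -6] 173; r [  8 -48   1] 179; r [  8 -39  -2] 172; r [ 31 -38  17] 107; r [ 12 -41  -2] 172; r [ 19 -49   3] 195; r [ 26 -43   6] 155; r [ 21 -47   0] 178; r [ 25 -21  -8] 95; r [ 27 -47   1] 145; r [ 26  19 -29] 96; r [ 25 -19 -17] 97; r [ 28 -17 -20] 94; r [ 30  10 -34] 98;
```

step_arm(moves=[[[0,0.2,0.4,0,5],[0,0,0.6,0,5],[0.1,-0.6,0.2,0,5],[0.1,-0.5,0,0,5],[0,0,-0.3,0,5],[0,0,-0.3,0,5],[0,0,-0.3,0,5],[0,0,0,0,5]]])

```text
clock: 36.45
tool_pos: [0.5705, -0.1505, 0.0309]
orientation: [-179.9, -0.0, -79.2]
force: [-3.9, 5.1, 13.7]
opening: 0.0559
gripper_force: 30.0
```

step_arm(moves=[[[0,0,-0.2,0,5],[0,0,-0.2,0,5],[0,0,-0.2,0,5],[0,0,0,0,5]]])

```text
clock: 36.85
tool_pos: [0.5706, -0.1504, 0.025]
orientation: [-179.9, -0.0, -79.2]
force: [-4.8, 6.0, 14.6]
opening: 0.056
gripper_force: 30.0
```

```bash
python3 face.py
```

```text
a 29.3 h -1.0 [-4.8  6.  14.6] 36.85
r [-25 -16  41] 146; r [-30 -24  28] 124; r [-26 -29  29] 169; r [-22  -9  24] 76; r [-20 -28  29] 95; r [-26 -36  24] 174; r [-20 -28  26] 95; r [-27 -36  19] 149; r [-25 -27  18] 96; r [-22 -41  22] 152; r [-23 -31  16] 96; r [-26 -43  15] 185; r [-21 -35  16] 100; r [-22 -26  11] 96; r [-17 -40  17] 143; r [-22 -29   9] 98; r [-14 -41  17] 169; r [-22 -29   4] 109; r [ -6 -44  20] 182; r [-20 -31   3] 138; r [ -4 -45  18] 195; r [-13 -33   6] 146; r [  0 -43  17] 183; r [ -8 -32   5] 146; r [  6 -43  18] 181; r [ -7 -30   1] 146; r [ 13 -45  21] 192; r [ -2 -31   2] 145; r [ 16 -43  18] 181; r [ 25 -37  23] 172; r [ 20 -42  17] 175; r [ 26 -44  19] 173; r [ 28 -25   4] 90; r [ 27  19 -20] 93; r [ 26 -25  -6] 96; r [ 28 -17 -20] 106; r [ 29 -11 -26] 99;
```

step_arm(moves=[[[0,0,-0.2,0,5],[0,0,-0.2,0,5],[0,0,-0.15,0,5],[0,0,0,0,5],[0,0,0,0,5]]])

```text
clock: 37.4
tool_pos: [0.571, -0.15, 0.0195]
orientation: [-179.9, -0.0, -79.2]
force: [-3.7, 8.4, 14.0]
opening: 0.0558
gripper_force: 30.0
```

```bash
python3 face.py
```

```text
a 29.6 h -6.5 [-3.7  8.4 14. ] 37.4
r [-29 -15  35] 145; r [-23 -15  32] 91; r [-22 -12  27] 100; r [-22 -31  31] 168; r [-23  -9  21] 94; r [-22 -32  28] 112; r [ 15 -34  59] 82; r [-26 -37  23] 153; r [-24 -28  21] 96; r [-25 -40  21] 186; r [-26 -31  16] 96; r [-23 -23  15] 86; r [-22 -36  17] 128; r [-18 -28  17] 98; r [-22 -33  12] 123; r [-20 -24   9] 85; r [-10 -37  20] 144; r [-22 -24   4] 93; r [ -6 -36  18] 143; r [  1 -41  22] 185; r [-19 -26   0] 138; r [  4 -36  19] 142; r [ 11 -42  23] 178; r [ -5 -28   3] 133; r [  6 -32  10] 143; r [ 18 -39  20] 173; r [ 29 -43  26] 171; r [ 27 -29   3] 95; r [ 24 -25  -6] 94; r [ 29 -24  -6] 102; r [ 29 -15 -22] 103; r [ 27  -6 -36] 100;
```

Tilt is now ~60° with the foot edge on the bench. To keep the final settling slow I'll roll it further about the foot edge (an arc in +y and down) before releasing.

step_arm(moves=[[[0,0,-0.15,0,5],[-0.05,0.2,-0.1,0,5],[-0.05,0.25,-0.1,0,5],[0,0.25,-0.1,0,5],[-0.05,0.25,-0.1,0,5],[-0.05,0.25,-0.1,0,5],[0,0.2,-0.1,0,5],[0,0,0,0,5]]])

```text
clock: 38.25
tool_pos: [0.569, -0.1382, 0.0128]
orientation: [-179.9, -0.1, -79.2]
force: [-5.1, -4.8, 18.3]
opening: 0.0558
gripper_force: 30.0
```

```bash
python3 face.py
```

```text
a 41.6 h -13.2 [-5.1 -4.8 18.3] 38.25
r [-23 -17  46] 145; r [-23 -14  37] 92; r [ -3 -34  58] 97; r [-25 -36  37] 185; r [-25 -26  32] 96; r [-22 -37  36] 185; r [-25 -27  29] 95; r [-20 -10  26] 93; r [-26 -27  24] 96; r [-23  -9  19] 88; r [-26 -30  21] 130; r [-23 -22  20] 96; r [-20 -29  22] 112; r [  0 -39  38] 182; r [-23 -23  13] 88; r [-20 -27  12] 110; r [ 10 -37  38] 152; r [-23 -24   1] 152; r [ 19 -38  33] 169; r [ 27 -28  12] 89; r [ 25 -27   6] 95; r [ 28 -29   5] 97; r [ 28 -29   1] 95; r [ 28 -26  -4] 97; r [ 29 -24  -9] 97; r [ 30 -22 -17] 94; r [ 26 -11 -26] 101; r [ 26 -14 -28] 98;
```

step_arm(moves=[[[0,0.2,-0.1,0,5],[-0.05,0.2,-0.15,0,5],[-0.05,0.2,-0.15,0,5],[0,0.2,-0.15,0,5],[-0.05,0.15,-0.1,0,5],[0,0,0,0,5]]])

```text
clock: 38.9
tool_pos: [0.5671, -0.1285, 0.0055]
orientation: [-180.0, -0.1, -79.2]
force: [-3.3, -5.5, 13.0]
opening: 0.0562
gripper_force: 30.0
```

```bash
python3 face.py
```

```text
a 51.4 h -20.5 [-3.3 -5.5 13. ] 38.9
r [-31 -18  43] 157; r [-26 -16  43] 124; r [-26 -17  39] 93; r [-20 -32  46] 184; r [-19 -32  43] 174; r [-13 -31  43] 183; r [-21 -10  28] 92; r [ 11 -34  60] 94; r [ -3 -33  44] 170; r [  1 -31  43] 184; r [-14 -33  20] 91; r [ -4 -34  20] 89; r [-10 -32   5] 91; r [  0 -33  10] 92; r [ -5 -32   1] 92; r [ -8 -31  -6] 92; r [-12 -30 -13] 90; r [ 23 -33  17] 88; r [ -2 -31  -9] 92; r [ 26 -31  15] 93; r [ -3 -31 -14] 91; r [ 25 -31  11] 94; r [ 27 -22   8] 97; r [ 28 -32   9] 93; r [ 30 -24   7] 97; r [ 28 -33   5] 91; r [ 33 -25   6] 96; r [ 30 -31   2] 95; r [ 23 -31  -8] 91; r [ 27 -23  -8] 97; r [ 28 -27  -9] 95; r [ 25 -29 -16] 93; r [ 28 -21 -16] 99; r [ 28 -12 -21] 100; r [ 26 -21 -23] 94; r [ 31 -29 -19] 94;
```

The dryer-side face is now vertical (y ≈ −32 at every height) and the rim is ~70 mm above the bench, so the cup is upright. Release and measure.

step_arm(moves=[[[0,0,0,0,5.6],[0,0,0,0,5.63],[0,0,0,0,5.66],[0,0,0,0,5.7],[0,0,0,0,7],[0,0,0,0,8.7],[0,0,0,0,8.7],[0,0,3,0,8.7],[0,0,4,0,8.7],[0,0,4,0,8.7]]])

```text
clock: 39.95
tool_pos: [0.5661, -0.1267, 0.115]
orientation: [179.9, 0.0, -79.2]
force: [1.7, -0.1, -0.1]
opening: 0.0868
gripper_force: 0.0
```

step_arm(moves=[[[0,2,3,0,8.7],[-0.5,3,3,0,8.7],[-0.5,3,0,0,8.7],[0,0,0,0,8.7]]])

```text
clock: 40.35
tool_pos: [0.5568, -0.0441, 0.1756]
orientation: [-179.8, 0.0, -79.1]
force: [-1.1, -0.2, 0.8]
opening: 0.0872
gripper_force: 0.0
```

```bash
python3 cup.py
```

```text
[ 0.5568 -0.0441  0.1756] [-179.8    0.   -79.1] 40.35
red 5027 x [-24.5   1.9  29.9] y [109.2 132.8 163.8] z [ 5.   6.5 28.2 71.9 73.8]
top face z 72.8 rect [ 568.3 -128.2] [55.6 54.8] 10.9
local [  2.7 136.5]
```

The cup stands mouth-up: rim at 73 mm, inner floor visible, centre at local (2.7, 136.5). Regrip and carry it to the deck.

step_arm(moves=[[[0.4,-3,0,0,8.7],[0.4,-3,0,0,8.7],[0.35,-2.4,0,0,8.7],[0,0,-4,0,8.7],[0,0,-4,0,8.7],[0,0,-4,0,8.7],[0,0,-2,0,8.7],[0,0,-0.8,0,8.7],[0,0,0,0,7],[0,0,0,0,6]]])

```text
clock: 41.4
tool_pos: [0.5689, -0.131, 0.027]
orientation: [-179.9, -0.0, -79.2]
force: [0.5, -0.1, 0.9]
opening: 0.0759
gripper_force: 0.0
```

step_arm(moves=[[[0,0,0,0,5],[0,0,0,0,5],[0,0,0,0,5],[0,0,0,0,5],[0,0,0,0,5],[0,0,1.5,0,5],[0,0,3,0,5],[0,0,3,0,5],[0,0,0,0,5]]])

```text
clock: 42.3
tool_pos: [0.5709, -0.1307, 0.1055]
orientation: [-179.6, -0.1, -79.2]
force: [0.4, -0.1, -1.3]
opening: 0.0557
gripper_force: 30.0
```

step_arm(moves=[[[0.3,-2,0,0,5],[0.5,-3,0,0,5],[0.5,-3,0,0,5],[0.5,-3,0,0,5],[0.4,-2.5,0,0,5],[0,0,0,0,5],[0,0,0,0,5]]])

```text
clock: 43.0
tool_pos: [0.5894, -0.266, 0.1002]
orientation: [179.9, 0.0, -79.3]
force: [-0.2, -0.0, -2.6]
opening: 0.0558
gripper_force: 30.0
```

step_arm(moves=[[[0,0,-1,0,5],[0,0,-1,0,5],[0,0,-0.5,0,5],[0,0,-0.2,0,5],[0,0,-0.15,0,5],[0,0,0,0,5],[0,0,0,0,5]]])

```text
clock: 43.7
tool_pos: [0.5904, -0.2657, 0.073]
orientation: [-180.0, -0.0, -79.2]
force: [-0.6, -0.1, -1.1]
opening: 0.0562
gripper_force: 30.0
```

step_arm(moves=[[[0,0,-0.1,0,5],[0,0,-0.05,0,5],[0,0,0,0,5],[0,0,0,0,5.6],[0,0,0,0,5.65],[0,0,0,0,5.7],[0,0,0,0,6.5],[0,0,0,0,8.7],[0,0,0,0,8.7],[0,0,0,0,8.7]]])

```text
clock: 44.7
tool_pos: [0.5901, -0.2657, 0.0711]
orientation: [180.0, 0.0, -79.2]
force: [0.2, -0.1, -0.0]
opening: 0.0827
gripper_force: 0.0
```

step_arm(moves=[[[0,0,2,0,8.7],[0,0,4,0,8.7],[0,0,4,0,8.7],[0,2,2,0,8.7],[-0.5,3,0,0,8.7],[-0.5,3,0,0,8.7],[0,0,0,0,8.7],[0,0,0,0,8.7]]])

```text
clock: 45.5
tool_pos: [0.5803, -0.1852, 0.1915]
orientation: [-180.0, -0.0, -79.1]
force: [-0.0, 0.2, 0.1]
opening: 0.0873
gripper_force: 0.0
```

```bash
python3 - <<'E'
from h import *
o=ctrl.get_obs();print(np.round(o["tool_pos"],3),o["clock"])
C=np.array([.5905,-.263,0])
for n in("wrist","top"):
    p,d,ci=snap(n);P=cloud(d,ci);Z=P[...,2]
    def rect(mask,name,z):
        cs=cv2.findContours(mask.astype(np.uint8),0,2)[0]
        if not cs: return print(n,name,"none")
        c=max(cs,key=cv2.contourArea);w=np.array([ray(ci,u,v,z)[:2] for u,v in c[:,0]]).astype(np.float32)
        r=cv2.minAreaRect(w*1000);print(n,name,np.round(r[0],1),np.round(r[1],1),round(r[2],1),"z",round(float(np.median(Z[mask]))*1000,1))
    rc=np.hypot(P[...,0]-.59,P[...,1]+.263)
    rect((rc<.06)&(Z>.1)&(Z<.13),"cup rim",.117)
    rect((np.hypot(P[...,0]-.558,P[...,1]-.2785)<.12)&(Z>.016)&(Z<.03)&(cv2.cvtColor(p,cv2.COLOR_BGR2HSV)[...,1]<50),"cover",.022)
    rect((np.hypot(P[...,0]-.558,P[...,1]-.2785)<.1)&(Z>.05)&(Z<.07),"handle",.061)
a=np.load("top0.npz")["p"];b=p
for nm,(u,v) in dict(bA=(275,184),bB=(306,178),bC=(246,274),bowl=(260,142),jar=(332,145),tea=(116,267),brush=(460,262)).items():
    s=np.s_[v-18:v+18,u-18:u+18];print(nm,round(float(np.abs(a[s].astype(int)-b[s]).mean()),1),end=" ")
E
```

```text
[ 0.58  -0.185  0.192] 45.5
wrist cup rim [ 591.3 -262.7] [56.7 55.7] 10.9 z 117.2
wrist cover none
wrist handle none
top cup rim none
top cover [557.8 280.6] [150.4 151.8] 10.4 z 21.8
top handle [557.3 279.8] [91.4 14.6] 10.5 z 60.4
bA 38.0 bB 31.4 bC 15.3 bowl 11.8 jar 10.7 tea 10.8 brush 11.2
```

The cup rim is centred on the deck at z = 117 mm, and the cover is flat within 2 mm of the board's centre. Handing in.

```bash
python3 -c "
from plant import close_job
print(close_job())"
```

```text
the job is handed in; nothing more can be done
None
```

I handed the job in at about 45 s: the cover lies flat, handle up, about 2 mm from the board's centre, and the cup stands mouth-up about 1 mm from the deck's middle, but the judge returned no verdict and the beasts nearest the board were hidden in my last check.

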